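# Open the combination padlock and present it

### The job

The specimen carrier is to be locked, and its blue combination padlock lies shut in the white cradle. With the lock left lying in its cradle, turn the black dial clockwise, feeling it click from notch to notch, until its white pointer rests on the red mark, and only then pull the shackle fully open. Then lift the opened lock out and present it dial up, still, above the middle of the green mat with the lock 10 to 20 cm above the bench; finish while holding it there, and leave everything else where it stands.

Things in the scene. Friction and masses are not known exactly. Their poses are not given: they have to be found in the camera images.
- lock: blue combination padlock lying on its back, loose, about 0.45 kg. Case 64 (x) x 60 (y) x 28 mm high; origin at the centre of its underside, z up through the dial. The steel U-shaped shackle leaves its -x face. On top, white ticks round the dial every 20 degrees (one per notch) and a red mark at the -x edge, by the shackle
- lock_center (a point): centre of the padlock's case, 14 mm above its underside; axes as the lock's: x points away from the shackle, z up
- dial_grip (a point): on the dial's upright axis (the lock's middle), 56 mm above the lock's underside (66 mm above the bench at the start): grip height. The dial is a black disc 48 mm wide, its top 34 mm above the underside, with an upright bar on it, 40 long, 14 thick, 30 mm high. Half of the bar has a white line on top and a white end: the pointer
- dial (a joint): dial angle, rad, growing clockwise from above. At value q the pointer points to pi + 1.745 - q, anticlockwise from the lock's x axis. Open notch: 1.745, pointer at the red mark; range -0.1 to 2.53. It starts in a notch, 2 to 4 short. Notches are 0.349 apart; a spring resists with about 0.1 N m between them, and draws the dial in when let go within 0.1 of one
- shackle_bar (a point): middle of the shackle's cross bar, a steel rod 8 mm thick along the lock's y, straight for 22 mm, 16 mm above the lock's underside (26 mm above the bench at the start), 76 mm from the lock's middle towards its -x. Free gap between bar and case 40 mm (33 mm to the cradle), 34 mm wide, with only the bench below
- shackle (a joint): how far the shackle is pulled out of the case along the lock's -x, m: 0 shut, 0.022 fully open. It slides against about 2 N of friction and stays where it is left; a catch blocks it (1 to 2 mm of play; do not force it) unless the dial is within about 0.12 rad of its open notch
- cradle: white fixed plastic cradle, 77 x 73 mm, axes as the lock's; origin at the centre of its underside on the bench. The lock lies on its floor, 10 mm above the bench, between walls 9 mm high with 1.5 mm of play on every side: lift it straight up to take it out
- mat_center (a point): centre of the top of the green handover mat, 140 x 140 x 3 mm, fixed on the bench
- bottle: bystander, loose, to be left alone: amber reagent bottle, 60 mm wide, 150 mm high; origin at the centre of its underside
- jar: bystander, loose, to be left alone: small clear specimen jar with orange cap, 44 mm wide, 55 mm high; origin at the centre of its underside
- beaker: bystander, loose, to be left alone: glass beaker, 70 mm wide, 90 mm high; origin at the centre of its underside
- marker: bystander, loose, to be left alone: black marker, 130 x 13 x 12 mm, lying along its own x; origin at the centre of its underside
- tube_rack: bystander, loose, to be left alone: white test-tube rack with tubes, 60 x 170 mm, 104 mm high; origin at the centre of its underside
- bulb: bystander, loose, to be left alone: red rubber pipette bulb on its stand, 70 mm wide, 118 mm high; origin at the centre of its underside
Mind the look-alikes: they are no part of the job. Of the things that look like the cradle, the smaller one is meant.

How it is judged:
On the way, in this order (a step that is already met when the one before it is completed fails the run):
1. the dial rests on its open notch while the lock lies shut in its cradle (value of joint dial between 1.625 and 1.865 rad and value of joint shackle below 0.004 m and height (world z) of lock_center below 0.029 m and horizontal distance between lock_center and cradle below 0.006 m), for 0.3 s.
2. the shackle is pulled open while the lock lies in its cradle (value of joint shackle above 0.018 m and height (world z) of lock_center below 0.029 m and horizontal distance between lock_center and cradle below 0.006 m), for 0.2 s.
At the end, for the whole second after the job is handed in: the fingers hold the lock (more than 1 N), shackle at least 18 of 22 mm open, the centre of its case 9 to 23 cm above the bench and within 5 cm of the mat's middle seen from above, dial up within 20 degrees, still (under 3 cm/s and 0.3 rad/s) (value of joint shackle above 0.018 m and height (world z) of lock_center between 0.09 and 0.23 m and horizontal distance between lock_center and mat_center below 0.05 m and angle between lock_center's own z axis and vertical below 0.35 rad and contact force between the fingers and lock above 1 N and linear speed of lock below 0.03 m/s and angular speed of lock below 0.3 rad/s); the arm keeps its last pose, push and grip.
It fails at once if a bystander is pushed more than 3 cm (distance of any of bottle, jar, beaker, marker, tube_rack, bulb from where it was at the start of the episode above 0.03 m).
It fails at once if a bystander is tipped over (angle between any of bottle, jar, beaker, marker, tube_rack, bulb's own z axis and vertical above 0.6 rad).
It also fails if it takes over 64 s, if anything falls off the work surface, if the arm or the gripper's body presses on something with over 40 N, if the wrist force passes 120 N, or if a joint passes its speed limit or range.

### The arm

A 7-joint arm with a two-finger parallel gripper is mounted at the origin on the work surface. World frame = base frame: x ahead of the robot, y to its left, z up, the work surface at z = 0. Lengths are in m, angles in rad, forces in N, time in s.
With the tool pointing down it reaches from about 0.425 to 0.925 m from the base axis. Payload 6.8 kg.
Tool frame: the origin (TCP) lies midway between the tips of the shut fingers; the grasp point (between the pads) lies bot.grip_point_offset behind it (bot.grip_point_offset is the distance from the TCP to the grasp point, in m); z points along the fingers, y is the line along which they close (so a half turn about z gives the same grasp; the last joint's range is limited). The gripper opens to 85 mm and grips with 20 to 120 N. Pads are 22 mm wide; open, the fingers measure 114 mm over their backs; the gripper's body (76 mm by 85 mm) begins 54 mm behind the grasp point. The pads swing forward as they close: fully open they stand 13 mm farther back than shut.
Start: joints at [-1.345, 0.477, 0.022, 1.555, -0.011, 1.109, -0.083], TCP at [0.221, 0.638, 0.231] pointing down, gripper open.
Joint ranges: [-2.96, 2.96], [-0.34, 2.1], [-1.41, 1.46], [0.24, 2.44], [-1.37, 4.51], [0.17, 1.92], [-2.96, 2.96]. Speed limits (rad/s): [2.39, 2.39, 3.14, 3.14, 3.14, 3.14, 3.14].

### API

Orientations are given as a unit quaternion [w, x, y, z].
In Python, from station import get_obs, cams, job, bot gives the robot as it stands.
- The arm moves only by the tool arm_command, never from a script. Its argument "rows" is a list that holds one entry, the list of rows, each a list of 5 numbers: the finger opening in mm, from 0 to 85.4, then the shift along the world's x, y, z in units of 60 mm (1.0 is 60 mm), then the turn about the world's z in units of 0.08 rad (1.0 is 0.08 rad). In form: [[[grip, x, y, z, turn], ...]]. A call has exactly 10 rows; each row shifts and turns the commanded pose from where the row before left it; what a row does not reach is not made up. A row lasts 1/8 s, in which the tool goes at most 62.5 mm and 10.7 degrees, less where a joint would pass 70% of its speed; a pose out of reach is approached as far as the arm can. A call with a number of a shift or a turn outside -1 to 1 is refused whole. A call with a gripper value outside its range is refused whole. The fingers move at their own pace and stop on an object; "newtons" is the grip in N (left out, the last holds). Time passes only in rows, so rows that do not move let the fingers close, or fill a call up. It gives the time, the measured TCP pose, the force, the opening and the grip force at its end, in the units of the state.
- get_obs(): the state, without advancing time (a new reading comes with each control period).
- cams.read_camera(name): name is "side" or "top"; returns the picture (384x512x3 uint8, red, green, blue); there is no depth.
- cams.camera_params(name): a dict with "K" (3x3 intrinsics, pixels), "extrinsics" (4x4, takes a point from camera to world coordinates). Camera axes: x right, y down, z forward; pixel columns grow to the right and rows downward; lengths in m; the calibration is good to about 2 mm. A picture is of the moment at which its call begins. camera_params takes no time and is no camera call.
- job.hand_in(): hands the job in; it is judged then, once.
The state is a dict: "t": time; "q": joint angles; "joint_vel": joint speeds; "joint_torque": joint torques, N m; "eef_pos": TCP position; "tool_rot": TCP orientation; "contact_force": force on the tool from outside, world axes, zero at the start; "torque": the same for the moment, N m; "gripper_width": opening from 0.0 (shut) to 1.0 (fully open); "grasp_force": force on a finger pad.
Only numpy, scipy, OpenCV 4.12 (cv2) and the standard library are available. Lean on these libraries where they do the work, as an engineer would, in place of code of your own. Each camera call takes 0.05 s, during which the arm holds its last target. There are 200 camera calls.

## Working session

There is one attempt and no reset: what is moved stays moved. The work goes in short steps, Python scripts to look and compute and a tool call to move; the robot and the scene stay as the last step left them, time stands still between calls to the robot, and variables do not carry over. Pictures are saved under pics/ and viewed, at most 10 in all, crops included, and the job is handed in when it is done.

Besides the shell and the picture viewer there is one more tool, called after "Call:" as name([rows], argument=value, ...), one row to a line, values as JSON. arm_command: Moves the arm, as the interface text tells. Its arguments: {"type":"object","properties":{"rows":{"type":"array"},"newtons":{"type":"number"}},"required":["rows"]}

```bash
ls; mkdir -p pics
python3 - <<'E'
from station import get_obs,cams,job,bot
import cv2,numpy as np
o=get_obs();print({k:np.round(v,3) for k,v in o.items()},bot.grip_point_offset)
for n in("side","top"):
    im=cams.read_camera(n);cv2.imwrite(f"pics/{n}0.png",cv2.cvtColor(im,cv2.COLOR_RGB2BGR))
    p=cams.camera_params(n);print(n,np.round(p["K"],1).tolist(),np.round(p["extrinsics"],3).tolist())
E
```

```text
pics
{'t': np.float64(0.0), 'q': array([-1.345,  0.478,  0.022,  1.556, -0.011,  1.109, -0.083]), 'joint_vel': array([-0.   , -0.   , -0.001,  0.   ,  0.   ,  0.001,  0.001]), 'joint_torque': array([-0.0000e+00, -5.9644e+01,  1.6080e+00, -2.8121e+01,  1.2000e-02,
        9.0000e-03, -0.0000e+00]), 'eef_pos': array([0.221, 0.637, 0.23 ]), 'tool_rot': array([-0.   ,  0.166,  0.986, -0.001]), 'contact_force': array([ 0.392, -1.648, -0.368]), 'torque': array([0.062, 0.011, 0.055]), 'grasp_force': np.float64(0.0), 'gripper_width': np.float64(0.999)} 0.0187
side [[457.0, 0.0, 249.8], [0.0, 457.0, 194.9], [0.0, 0.0, 1.0]] [[0.999, -0.011, 0.032, 0.547], [-0.03, -0.723, 0.69, -1.03], [0.016, -0.691, -0.723, 1.009], [0.0, 0.0, 0.0, 1.0]]
top [[359.8, 0.0, 259.2], [0.0, 359.8, 192.8], [0.0, 0.0, 1.0]] [[-0.029, -0.994, 0.107, 0.527], [-0.999, 0.03, 0.012, -0.12], [-0.015, -0.107, -0.994, 0.917], [0.0, 0.0, 0.0, 1.0]]
```

View pics/top0.png

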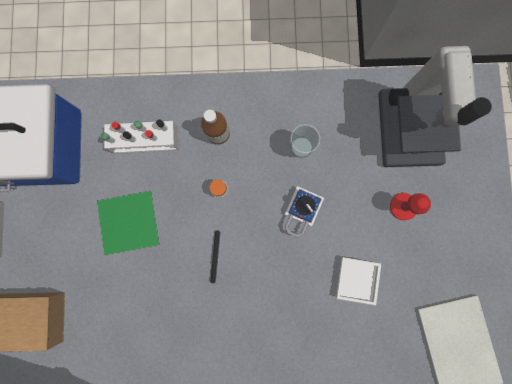

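View pics/side0.png

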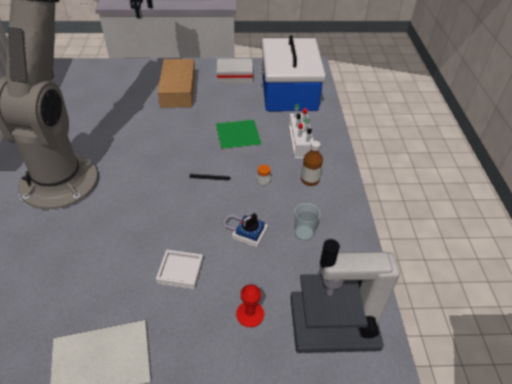

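The top view shows the lock and cradle at about (304,205), with the shackle towards (296,226) and the mat at (128,222). The beaker is at (304,142). The empty tray at (358,281) is the larger look-alike. Next I'll measure them.

```bash
cat > h.py <<'E'
from station import get_obs,cams,job,bot
import cv2,numpy as np
def ray(n,uv):
    p=cams.camera_params(n);K=np.array(p["K"]);E=np.array(p["extrinsics"])
    d=E[:3,:3]@np.linalg.inv(K)@np.array([uv[0],uv[1],1.]);return E[:3,3],d
def onz(n,uv,z):
    o,d=ray(n,uv);return o+d*(z-o[2])/d[2]
def proj(n,P):
    p=cams.camera_params(n);K=np.array(p["K"]);E=np.linalg.inv(np.array(p["extrinsics"]))
    c=K@(E[:3,:3]@np.asarray(P)+E[:3,3]);return c[:2]/c[2]
def snap(n,f=None):
    im=cams.read_camera(n)
    if f: cv2.imwrite("pics/"+f,cv2.cvtColor(im,cv2.COLOR_RGB2BGR))
    return im
def blobs(m,amin=15):
    c,_=cv2.findContours(m.astype(np.uint8),cv2.RETR_EXTERNAL,cv2.CHAIN_APPROX_NONE)
    return [(cv2.contourArea(k),cv2.minAreaRect(k),k) for k in c if cv2.contourArea(k)>=amin]
E
python3 - <<'E'
from h import *
im=cv2.cvtColor(cv2.imread("pics/top0.png"),cv2.COLOR_BGR2RGB)
hsv=cv2.cvtColor(im,cv2.COLOR_RGB2HSV)
H,S,V=[hsv[...,i].astype(int) for i in range(3)]
g=(H>50)&(H<80)&(S>150)&(V>60)
for a,r,k in blobs(g,300): print("mat",a,r,onz("top",r[0],.003))
w=np.zeros_like(g);w[180:232,275:335]=1
m=w&(((S<60)&(V>150))|((H>105)&(H<125)&(S>100)))
m[222:]=0
m=cv2.morphologyEx(m.astype(np.uint8),cv2.MORPH_OPEN,np.ones((5,5)))
for a,r,k in blobs(m,200):
    c=[onz("top",q,.019) for q in cv2.boxPoints(r)];print("cradle",a,r,onz("top",r[0],.019),np.round(c,3).tolist())
b=w&(H>105)&(H<125)&(S>120)
for a,r,k in blobs(b,50):
    c=[onz("top",q,.038) for q in cv2.boxPoints(r)];print("lock",a,r,onz("top",r[0],.038),np.round(c,3).tolist())
t=cv2.resize(im[175:240,265:345],None,fx=9,fy=9,interpolation=cv2.INTER_CUBIC)
s=cv2.cvtColor(cv2.imread("pics/side0.png"),cv2.COLOR_BGR2RGB)
s=cv2.resize(s[205:250,215:275],None,fx=9,fy=9,interpolation=cv2.INTER_CUBIC)
out=np.zeros((585,720,3),np.uint8);out[:]=t
cv2.imwrite("pics/z1.png",cv2.cvtColor(out,cv2.COLOR_RGB2BGR));cv2.imwrite("pics/z2.png",cv2.cvtColor(s,cv2.COLOR_RGB2BGR))
E
```

```text
(no output)
```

View pics/z1.png

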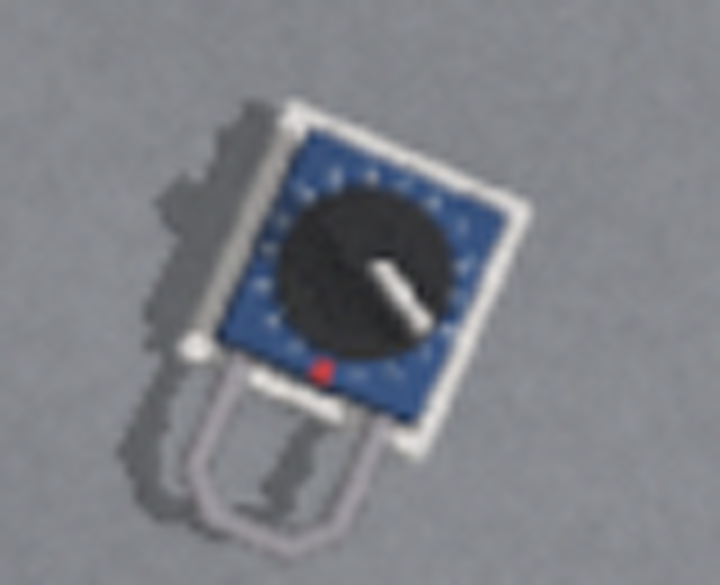

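View pics/z2.png

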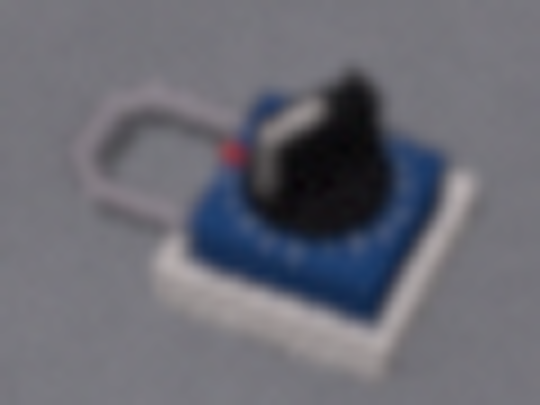

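The crops show the pointer in the top view running from z1 pixel (380,265) to (430,330). The red mark is at (322,372) and the shackle bar at about (285,545). No mask printed anything, so I'll check the values.

Run:
```python
from h import *
im=cv2.cvtColor(cv2.imread("pics/top0.png"),cv2.COLOR_BGR2RGB)
hsv=cv2.cvtColor(im,cv2.COLOR_RGB2HSV)
print(hsv[222,128],hsv[190,303],hsv[208,290], hsv[187,299],hsv[205,310])
H,S,V=[hsv[...,i].astype(int) for i in range(3)]
g=((H>50)&(H<80)&(S>150)&(V>60));print(g.sum(), g.dtype)
c,_=cv2.findContours(g.astype(np.uint8),0,1);print(len(c),[cv2.contourArea(k) for k in c][:5])
```

```text
[ 67 141 139] [112  17 165] [111  52  99] [ 15   3 198] [90  9 54]
0 bool
0 []
```

```bash
cat > m.py <<'E'
from h import *
def top(im):
    hsv=cv2.cvtColor(im,cv2.COLOR_RGB2HSV)
    H,S,V=[hsv[...,i].astype(int) for i in range(3)]
    g=(H>50)&(H<80)&(S>90)&(V>60)
    for a,r,k in blobs(g,300): print("mat",a,r,onz("top",r[0],.003))
    w=np.zeros_like(g);w[180:228,275:335]=1
    b=w&(H>100)&(H<125)&(S>95)
    for a,r,k in blobs(b,50):
        c=[onz("top",q,.038) for q in cv2.boxPoints(r)];print("lock",a,r,onz("top",r[0],.038),np.round(c,3).tolist())
    m=w&((S<40)&(V>150)|b); m[223:]=0
    for a,r,k in blobs(m,200):
        c=[onz("top",q,.019) for q in cv2.boxPoints(r)];print("cradle",a,r,onz("top",r[0],.019),np.round(c,3).tolist())
    rd=w&((H<8)|(H>172))&(S>100)
    for a,r,k in blobs(rd,1): print("red",a,onz("top",k.mean((0,1)),.038), k.mean((0,1)))
    p=w&(S<40)&(V>130); yy,xx=np.nonzero(p)
    print("white px cnt",p.sum())
    for a,r,k in blobs(p,2): print("  white",a,r, onz("top",r[0],.074))
E
python3 - <<'E'
from m import *
im=cv2.cvtColor(cv2.imread("pics/top0.png"),cv2.COLOR_BGR2RGB)
top(im)
# zoom-pixel estimates -> full
f=lambda u,v:((u+.5)/9+265-.5,(v+.5)/9+175-.5)
for n,u,v,z in [("bar",285,545,.026),("red",322,372,.038),("pin",380,265,.074),("pout",430,330,.074),("c1",295,103,.019),("c2",527,208,.019),("c3",420,458,.019),("c4",183,350,.019),("disc",367,272,.044)]: print(n,np.round(onz("top",f(u,v),z),4))
s=cv2.cvtColor(cv2.imread("pics/side0.png"),cv2.COLOR_BGR2RGB)
for n,u,v,z in [("Sred",232,152,.038),("Spin",325,105,.074),("Spout",265,140,.074),("Sbar",90,130,.026),("cr1",472,180,.019),("cr2",375,362,.019),("cr3",160,265,.019)]: print(n,np.round(onz("side",((u+.5)/9+215-.5,(v+.5)/9+205-.5),z),4))
E
```

```text
mat 2867.5 ((127.20000457763672, 222.39999389648438), (54.303688049316406, 56.51515197753906), 79.3803482055664) [0.55979937 0.2289203  0.003     ]
lock 50.0 ((307.74139404296875, 215.10345458984375), (9.847983360290527, 9.847983360290527), 23.198591232299805) [ 0.56333043 -0.22611144  0.038     ] [[0.558, -0.21, 0.038], [0.579, -0.22, 0.038], [0.569, -0.242, 0.038], [0.547, -0.232, 0.038]]
lock 70.0 ((306.8969421386719, 199.73196411132812), (23.556032180786133, 12.996430397033691), 23.96249008178711) [ 0.60092225 -0.22567531  0.038     ] [[0.599, -0.193, 0.038], [0.628, -0.207, 0.038], [0.603, -0.258, 0.038], [0.574, -0.244, 0.038]]
cradle 299.5 ((306.29132080078125, 207.0380096435547), (29.440723419189453, 37.323150634765625), 12.875000953674316) [ 0.58430374 -0.22566476  0.019     ] [[0.549, -0.178, 0.019], [0.639, -0.202, 0.019], [0.62, -0.273, 0.019], [0.53, -0.249, 0.019]]
red 1.5 [ 0.56216449 -0.20820474  0.038     ] [300.4 215.8]
white px cnt 1937
  white 2438.5 ((304.4999694824219, 203.49998474121094), (46.99999237060547, 58.99999237060547), 90.0) [ 0.58919712 -0.21536676  0.074     ]
bar [ 0.5156 -0.1972  0.026 ]
red [ 0.562 -0.208  0.038]
pin [ 0.5879 -0.2206  0.074 ]
pout [ 0.5706 -0.2329  0.074 ]
c1 [ 0.6378 -0.2055  0.019 ]
c2 [ 0.6065 -0.2686  0.019 ]
c3 [ 0.5383 -0.2359  0.019 ]
c4 [ 0.5699 -0.1718  0.019 ]
disc [ 0.5883 -0.2206  0.044 ]
Sred [ 0.5608 -0.2049  0.038 ]
Spin [ 0.5886 -0.2174  0.074 ]
Spout [ 0.5702 -0.231   0.074 ]
Sbar [ 0.5165 -0.1849  0.026 ]
cr1 [ 0.6362 -0.2016  0.019 ]
cr2 [ 0.6029 -0.2725  0.019 ]
cr3 [ 0.5382 -0.2339  0.019 ]
```

The measurements agree across both views:
- **Cradle:** 70 x 76 mm, centre (0.588, -0.2195), x axis at -26.2°.
- **Pointer:** q ≈ 39°, so it sits on the 40° notch. That is 3 notches short, or 60° clockwise.
- **Shackle bar:** about (0.520, -0.186).
- **Mat centre:** (0.560, 0.229).

The fingers must close along 123.8°, and they are at 70.9° now. Moving over.

Call:
arm_command([
  [[85,0.45,-0.7,0,0.58],[85,0.45,-0.7,0,0.58],[85,0.45,-0.7,0,0.58],[85,0.45,-0.7,0,0.58],[85,0.45,-0.7,0,0.58],[85,0.45,-0.7,0,0.58],[85,0.45,-0.7,0,0.58],[85,0.45,-0.7,0,0.58],[85,0.45,-0.7,0,0.58],[85,0.45,-0.7,0,0.58]],
], newtons=40)

```text
t: 1.35
eef_pos: [0.4916, 0.2162, 0.2311]
tool_rot: [-0.0, -0.066, 0.998, -0.0]
contact_force: [1.4, -0.0, -0.1]
gripper_width: 0.995
grasp_force: 0.0
```

Call:
arm_command([
  [[85,0.16,-0.72,0,0.58],[85,0.16,-0.72,0,0.58],[85,0.16,-0.72,0,0.58],[85,0.16,-0.72,0,0.58],[85,0.16,-0.72,0,0.58],[85,0.16,-0.72,0,0.58],[85,0.16,-0.72,0,0.58],[85,0.16,-0.72,0,0.58],[85,0.16,-0.72,0,0.58],[85,0.16,-0.72,0,0.58]],
])

```text
t: 2.6
eef_pos: [0.5871, -0.2155, 0.2309]
tool_rot: [-0.0, -0.294, 0.956, 0.0]
contact_force: [0.1, 0.6, -0.3]
gripper_width: 0.998
grasp_force: 0.0
```

Call:
arm_command([
  [[60,0.015,-0.05,-0.5,0],[60,0,0,-0.5,0],[60,0,0,-0.5,0],[60,0,0,-0.5,0],[60,0,0,-0.4,0],[50,0,0,-0.3,0],[40,0,0,-0.2,0],[30,0,0,-0.13,0],[30,0,0,0,0],[30,0,0,0,0]],
], newtons=20)

```text
t: 3.85
eef_pos: [0.5885, -0.2175, 0.0502]
tool_rot: [0.0, -0.293, 0.956, -0.0]
contact_force: [0.4, 1.0, 0.1]
gripper_width: 0.352
grasp_force: 0.0
```

Run:
```python
from h import *
a=snap("side")[180:260,195:305];b=snap("top")[165:235,265:345]
o=get_obs();print(np.round(o["eef_pos"],4),np.round(o["q"],2))
r=lambda i:cv2.resize(i,(440,330),interpolation=cv2.INTER_CUBIC)
cv2.imwrite("pics/g1.png",cv2.cvtColor(cv2.resize(a,None,fx=7,fy=7,interpolation=2),cv2.COLOR_RGB2BGR))
```

```text
[ 0.5885 -0.2174  0.0502] [ 0.1   0.62  0.21  1.82 -0.19  0.72  2.58]
```

View pics/g1.png

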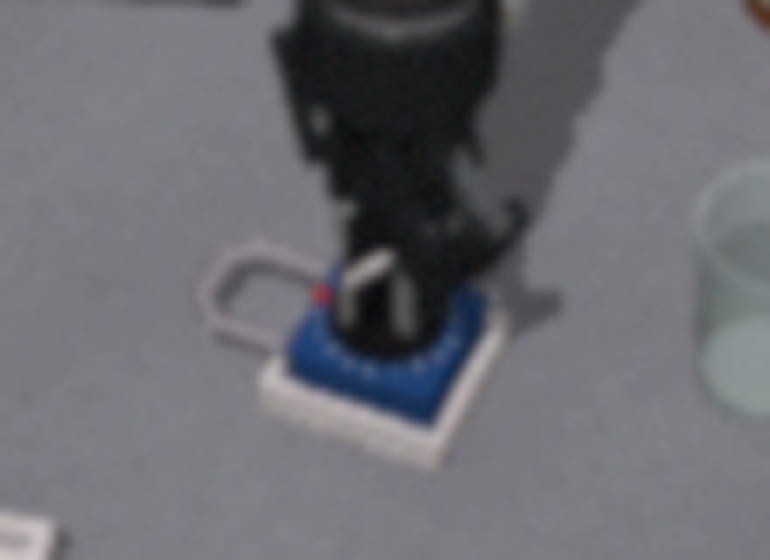

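The picture shows the fingers straddling the bar, with the white pointer near (365,280) and a finger on each side. Closing gently.

Call:
arm_command([
  [[22,0,0,0,0],[18,0,0,0,0],[16,0,0,0,0],[14,0,0,0,0],[12,0,0,0,0],[10,0,0,0,0],[10,0,0,0,0],[10,0,0,0,0],[10,0,0,0,0],[10,0,0,0,0]],
])

```text
t: 5.2
eef_pos: [0.5885, -0.2177, 0.0499]
tool_rot: [0.0, -0.293, 0.956, -0.0]
contact_force: [2.9, -3.8, 3.9]
gripper_width: 0.158
grasp_force: 21.4
```

Call:
arm_command([
  [[10,0.01,-0.02,0,0],[10,0,0,0,-0.6],[10,0,0,0,-0.6],[10,0,0,0,-0.6],[10,0,0,0,-0.6],[10,0,0,0,-0.6],[10,0,0,0,-0.6],[10,0,0,0,-0.6],[10,0,0,0,-0.16],[10,0,0,0,0]],
])

```text
t: 6.45
eef_pos: [0.5889, -0.2184, 0.0498]
tool_rot: [0.0, -0.122, 0.993, 0.0]
contact_force: [1.6, -3.1, 6.3]
gripper_width: 0.158
grasp_force: 21.6
```

Run:
```python
from h import *
o=get_obs();print(np.round(o["eef_pos"],4),np.round(o["torque"],3),np.round(o["contact_force"],1),np.round(o["tool_rot"],3),o["grasp_force"],o["gripper_width"])
```

```text
[ 0.5889 -0.2184  0.0498] [-0.676 -0.419 -0.08 ] [ 1.6 -3.1  6.3] [ 0.    -0.122  0.993  0.   ] 21.624264121055603 0.1578732793829202
```

Call:
arm_command([
  [[10,0,0,0,-0.6],[10,0,0,0,-0.6],[10,0,0,0,-0.6],[10,0,0,0,-0.6],[10,0,0,0,-0.6],[10,0,0,0,-0.6],[10,0,0,0,-0.6],[10,0,0,0,-0.16],[10,0,0,0,0],[10,0,0,0,0]],
])

```text
t: 7.7
eef_pos: [0.5889, -0.2188, 0.0499]
tool_rot: [0.0, 0.052, 0.999, -0.0]
contact_force: [2.1, -3.7, 5.5]
gripper_width: 0.156
grasp_force: 21.6
```

Run:
```python
from h import *
o=get_obs();print(np.round(o["torque"],3),np.round(o["tool_rot"],3))
```

```text
[-0.788 -0.422  0.004] [ 0.     0.052  0.999 -0.   ]
```

Call:
arm_command([
  [[10,0,0,0,-0.6],[10,0,0,0,-0.6],[10,0,0,0,-0.6],[10,0,0,0,-0.6],[10,0,0,0,-0.6],[10,0,0,0,-0.6],[10,0,0,0,-0.6],[10,0,0,0,-0.16],[10,0,0,0,0],[10,0,0,0,0]],
])

```text
t: 8.95
eef_pos: [0.5886, -0.2194, 0.0498]
tool_rot: [0.0, 0.225, 0.974, -0.0]
contact_force: [1.8, -4.9, 5.1]
gripper_width: 0.158
grasp_force: 21.6
```

Run:
```python
from h import *
o=get_obs();print(np.round(o["torque"],3),np.round(o["contact_force"],1),np.round(o["tool_rot"],3))
```

```text
[-1.15  -0.36  -0.022] [ 1.8 -4.9  5.1] [ 0.     0.225  0.974 -0.   ]
```

Sixty degrees are turned and the torque is near zero, so the dial is in a notch. I'll open the fingers, rise straight up and check.

Call:
arm_command([
  [[16,0,0,0,0],[22,0,0,0,0],[30,0,0,0,0],[40,0,0,0,0],[40,0,0,0.3,0],[40,0,0,0.5,0],[40,0,0,0.5,0],[40,-0.5,0.3,0.5,0.5],[40,-0.5,0.3,0,0.8],[30,-0.5,0.3,0,0.8]],
])

```text
t: 10.2
eef_pos: [0.4982, -0.1642, 0.1591]
tool_rot: [0.001, 0.141, 0.99, 0.0]
contact_force: [0.5, 0.5, 0.4]
gripper_width: 0.348
grasp_force: 0.0
```

Run:
```python
from h import *
a=snap("side")[180:260,195:305];b=snap("top")[170:235,265:345]
o=get_obs();print(np.round(o["eef_pos"],4),np.round(o["tool_rot"],3),np.round(o["torque"],3),np.round(o["contact_force"],1))
w=np.vstack([cv2.resize(a,(550,400),interpolation=2)[100:],cv2.resize(b,(369,300),interpolation=2)[:, :].copy() if 0 else cv2.resize(b,(550,300),interpolation=2)])[:600]
cv2.imwrite("pics/g2.png",cv2.cvtColor(w,cv2.COLOR_RGB2BGR))
```

```text
[ 0.4957 -0.1628  0.1583] [-0.001  0.141  0.99   0.001] [-0.041  0.041  0.032] [ 0.1  0.8 -0.2]
```

View pics/g2.png

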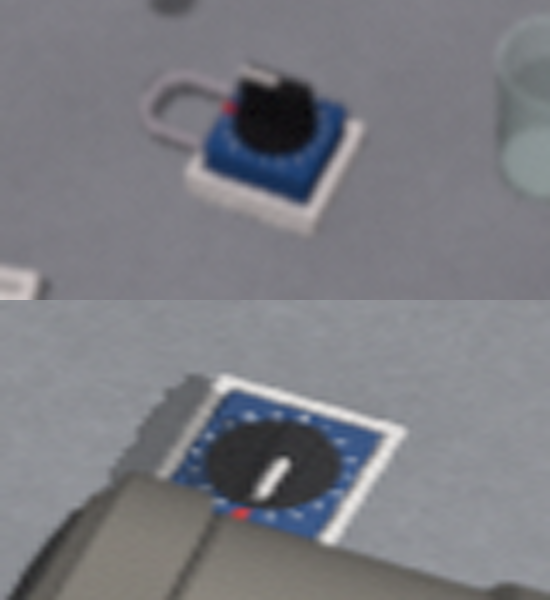

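Both views show the pointer on the red mark. In the g2 top panel it runs from (283,463) to (262,498), with the mark at (240,514), which is about 156° against 154° wanted. Next I'll turn the tool to close along the lock's x, above the shackle.

Call:
arm_command([
  [[30,0.05,-0.04,0,-1],[30,0.04,-0.04,0,-1],[30,0.04,-0.04,0,-1],[30,0.04,-0.04,0,-1],[30,0.04,-0.04,0,-1],[30,0.04,-0.04,0,-1],[30,0.04,-0.04,0,-1],[30,0.04,-0.04,0,-1],[30,0.04,-0.04,0,-1],[30,0.04,-0.02,0,-1]],
])

```text
t: 11.55
eef_pos: [0.5241, -0.1879, 0.1586]
tool_rot: [0.001, 0.517, 0.856, 0.0]
contact_force: [-0.6, -0.0, -0.7]
gripper_width: 0.351
grasp_force: 0.0
```

Call:
arm_command([
  [[30,0,0,-0.1,-1],[30,0,0,-0.2,-1],[30,0,0,-0.2,-1],[30,0,0,-0.2,-1],[30,0,0,-0.2,-1],[30,0,0,0,-1],[30,0,0,0,-1],[30,0,0,0,-1],[30,0,0,0,-1],[30,0,0,0,-1]],
])

```text
t: 12.8
eef_pos: [0.5244, -0.1876, 0.1045]
tool_rot: [0.001, 0.81, 0.587, 0.001]
contact_force: [-0.0, 0.4, 0.1]
gripper_width: 0.356
grasp_force: 0.0
```

Call:
arm_command([
  [[30,0,0,0,-0.9],[30,0,0,0,-0.9],[30,0,0,0,0],[30,0,0,0,0],[30,0,0,0,0],[30,0,0,0,0],[30,0,0,0,0],[30,0,0,0,0],[30,0,0,0,0],[30,0,0,0,0]],
])

```text
t: 14.05
eef_pos: [0.5233, -0.1872, 0.1035]
tool_rot: [-0.0, 0.849, 0.528, 0.0]
contact_force: [-0.0, 0.1, 0.2]
gripper_width: 0.352
grasp_force: 0.0
```

Call:
arm_command([
  [[30,-0.05,0.03,-0.2,0],[30,0,0,-0.25,0],[30,0,0,-0.25,0],[30,0,0,-0.25,0],[30,0,0,-0.2,0],[30,0,0,-0.15,0],[30,0,0,-0.15,0],[30,0,0,-0.1,0],[30,0,0,-0.03,0],[30,0,0,0,0]],
])

```text
t: 15.3
eef_pos: [0.5204, -0.1855, 0.0088]
tool_rot: [0.0, 0.849, 0.528, 0.0]
contact_force: [0.4, -0.2, 0.1]
gripper_width: 0.352
grasp_force: 0.0
```

Call:
arm_command([
  [[22,0,0,0,0],[18,0,0,0,0],[14,0,0,0,0],[11,0,0,0,0],[9,0,0,0,0],[7,0,0,0,0],[5,0,0,0,0],[5,0,0,0,0],[5,0,0,0,0],[5,0,0,0,0]],
])

```text
t: 16.55
eef_pos: [0.5193, -0.1851, 0.0085]
tool_rot: [-0.001, 0.849, 0.528, -0.0]
contact_force: [-4.8, 1.9, 4.0]
gripper_width: 0.085
grasp_force: 18.2
```

The bar is gripped. Pulling slowly along the lock's -x.

Call:
arm_command([
  [[5,0,0,0,0],[5,-0.034,0.017,0,0],[5,-0.034,0.017,0,0],[5,-0.034,0.017,0,0],[5,-0.034,0.017,0,0],[5,-0.034,0.017,0,0],[5,-0.034,0.017,0,0],[5,-0.034,0.017,0,0],[5,-0.034,0.017,0,0],[5,0,0,0,0]],
], newtons=30)

```text
t: 17.8
eef_pos: [0.5035, -0.1773, 0.0087]
tool_rot: [-0.0, 0.849, 0.528, -0.0]
contact_force: [-0.1, -2.1, 0.4]
gripper_width: 0.078
grasp_force: 27.6
```

Moved 18 mm with little resistance. Going on to the end stop.

Call:
arm_command([
  [[5,-0.03,0.015,0,0],[5,-0.03,0.015,0,0],[5,-0.02,0.01,0,0],[5,-0.02,0.01,0,0],[5,-0.01,0.005,0,0],[5,-0.01,0.005,0,0],[5,0,0,0,0],[5,0,0,0,0],[5,0,0,0,0],[5,0,0,0,0]],
])

```text
t: 19.05
eef_pos: [0.4983, -0.1747, 0.009]
tool_rot: [0.002, 0.849, 0.528, 0.001]
contact_force: [4.1, -5.5, -4.2]
gripper_width: 0.08
grasp_force: 27.2
```

End stop reached: about 24.6 mm of travel including play, with roughly 7 N on the tool. Releasing, rising and checking.

Call:
arm_command([
  [[10,0.01,-0.005,0,0],[16,0,0,0,0],[24,0,0,0,0],[30,0,0,0,0],[30,0,0,0.3,0],[30,0,0,0.5,0],[30,0,0,0.5,0],[30,0,0,0.5,0],[60,0,0,0.3,0],[85,0,0,0,1]],
])

```text
t: 20.3
eef_pos: [0.498, -0.1741, 0.1363]
tool_rot: [0.001, 0.827, 0.563, 0.001]
contact_force: [0.1, 0.4, 0.0]
gripper_width: 0.765
grasp_force: 0.0
```

Run:
```python
from h import *
a=snap("side")[180:260,195:305]
cv2.imwrite("pics/g3.png",cv2.cvtColor(cv2.resize(a,None,fx=6,fy=6,interpolation=2),cv2.COLOR_RGB2BGR))
```

```text
(no output)
```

View pics/g3.png

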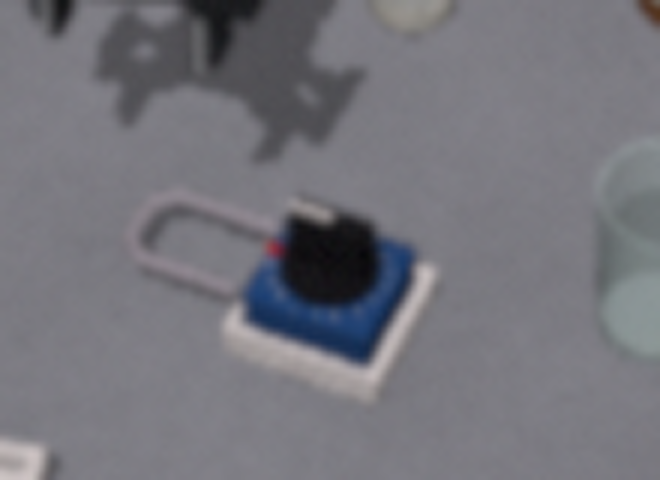

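The shackle is out by more than before, with its bar at about (140,235) in g3, and the lock still lies in the cradle. Turning to grip the case across its y.

Call:
arm_command([
  [[85,0.15,-0.074,0,1],[85,0.15,-0.074,0,1],[85,0.15,-0.074,0,1],[85,0.15,-0.074,0,1],[85,0.15,-0.074,0,1],[85,0.15,-0.074,0,1],[85,0.15,-0.074,0,1],[85,0.15,-0.074,0,1],[85,0.15,-0.074,0,1],[85,0.13,-0.074,0,1]],
])

```text
t: 21.6
eef_pos: [0.586, -0.2184, 0.1345]
tool_rot: [-0.001, 0.543, 0.84, -0.0]
contact_force: [-1.1, 0.0, -0.3]
gripper_width: 0.994
grasp_force: 0.0
```

Call:
arm_command([
  [[85,0,0,0,0.95],[85,0,0,0,0.95],[85,0,0,0,0.95],[85,0,0,0,0.95],[85,0,0,0,0.95],[85,0,0,0,0.95],[85,0,0,0,0.95],[85,0,0,0,0.95],[85,0,0,0,0.95],[85,0,0,0,0]],
])

```text
t: 22.85
eef_pos: [0.5857, -0.2184, 0.1346]
tool_rot: [-0.0, 0.231, 0.973, 0.0]
contact_force: [-0.1, 0.2, -1.0]
gripper_width: 0.997
grasp_force: 0.0
```

Call:
arm_command([
  [[85,0.02,0,-0.3,0.1],[85,0,0,-0.4,0],[85,0,0,-0.4,0],[85,0,0,-0.3,0],[85,0,0,-0.2,0],[85,0,0,-0.2,0],[85,0,0,-0.1,0],[80,0,0,-0.05,0],[75,0,0,0,0],[70,0,0,0,0]],
], newtons=25)

```text
t: 24.1
eef_pos: [0.5877, -0.2185, 0.0182]
tool_rot: [0.0, 0.226, 0.974, 0.0]
contact_force: [0.0, 0.0, -0.4]
gripper_width: 0.819
grasp_force: 0.0
```

Call:
arm_command([
  [[66,0,0,0,0],[63,0,0,0,0],[61,0,0,0,0],[59,0,0,0,0],[57,0,0,0,0],[55,0,0,0,0],[55,0,0,0,0],[55,0,0,0,0],[55,0,0,0,0],[55,0,0,0,0]],
])

```text
t: 25.35
eef_pos: [0.5872, -0.2189, 0.018]
tool_rot: [0.0, 0.226, 0.974, -0.0]
contact_force: [-3.2, -1.6, 5.9]
gripper_width: 0.696
grasp_force: 26.2
```

Gripped at about 60 mm, the case width. Firming the grip and lifting straight up.

Call:
arm_command([
  [[50,0,0,0,0],[50,0,0,0,0],[50,0,0,0,0],[50,0,0,0.1,0],[50,0,0,0.15,0],[50,0,0,0.2,0],[50,0,0,0.3,0],[50,0,0,0.4,0],[50,0,0,0.4,0],[50,0,0,0.4,0]],
], newtons=60)

```text
t: 26.6
eef_pos: [0.5872, -0.2181, 0.1365]
tool_rot: [0.0, 0.226, 0.974, 0.0]
contact_force: [0.1, -0.3, -5.6]
gripper_width: 0.689
grasp_force: 66.3
```

Run:
```python
from h import *
a=snap("side")[120:260,195:305]
cv2.imwrite("pics/g4.png",cv2.cvtColor(cv2.resize(a,None,fx=4,fy=4,interpolation=2),cv2.COLOR_RGB2BGR))
```

```text
(no output)
```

View pics/g4.png

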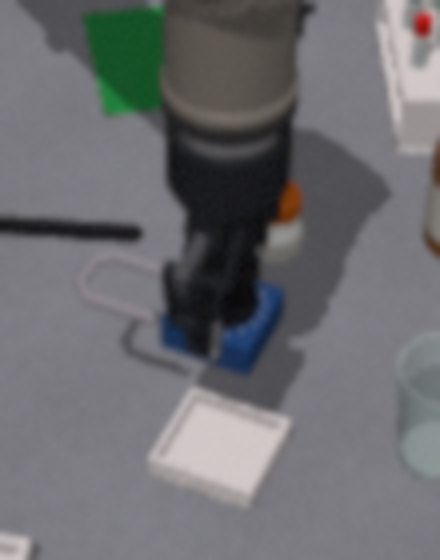

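The lock is out of the empty cradle with the shackle open, and its case centre is about 14 cm up. Carrying it to the mat.

Call:
arm_command([
  [[50,-0.02,0.2,0,0],[50,-0.03,0.4,0,0],[50,-0.03,0.5,0,0],[50,-0.03,0.5,0,0],[50,-0.03,0.5,0,0],[50,-0.03,0.5,0,0],[50,-0.03,0.5,0,0],[50,-0.03,0.5,0,0],[50,-0.03,0.5,0,0],[50,-0.03,0.5,0,0]],
])

```text
t: 27.9
eef_pos: [0.5683, 0.0596, 0.1335]
tool_rot: [-0.001, 0.226, 0.974, -0.0]
contact_force: [1.2, 0.6, -5.0]
gripper_width: 0.685
grasp_force: 66.3
```

Call:
arm_command([
  [[50,-0.03,0.5,0,0],[50,-0.03,0.5,0,0],[50,-0.03,0.5,0,0],[50,-0.03,0.5,0,0],[50,-0.03,0.45,0,0],[50,0,0.3,0,0],[50,0,0.1,0,0],[50,0,0,0,0],[50,0,0,0,0],[50,0,0,0,0]],
])

```text
t: 29.15
eef_pos: [0.5612, 0.2274, 0.1348]
tool_rot: [0.0, 0.227, 0.974, -0.0]
contact_force: [0.5, -0.7, -4.6]
gripper_width: 0.688
grasp_force: 66.4
```

Run:
```python
from h import *
a=snap("side")[60:230,160:340]
cv2.imwrite("pics/g5.png",cv2.cvtColor(cv2.resize(a,None,fx=3,fy=3,interpolation=2),cv2.COLOR_RGB2BGR))
```

```text
(no output)
```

View pics/g5.png

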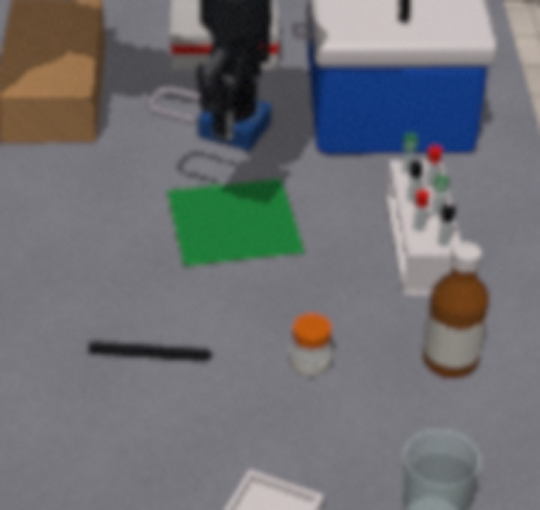

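The lock is held level with the shackle open, at (235,122) in g5. The mat is at (236,223), and the bystanders are untouched. I'll cross-check the mat centre from the side view before handing in.

Run:
```python
from h import *
m=onz("side",(238.7,134.3),.003);o=get_obs();print(m,o["eef_pos"],proj("side",[.561,.227,.142]),np.abs(o["joint_vel"]).max())
if np.hypot(*(m-o["eef_pos"])[:2])<.02: print(job.hand_in())
```

```text
[0.56185923 0.22255916 0.003     ] [0.56114712 0.22766893 0.13481243] [238.34315866 100.02723063] 0.0036526533459126575
the job is handed in; nothing more can be done
None
```

I handed the job in at about 29 s of the 64 s allowed, with the opened padlock held still and dial up about 14 cm above the middle of the mat; the dial was set to the red mark before I opened the shackle, no bystander looked disturbed in the last picture, and no verdict was reported back.

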